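Put the tin fire truck away and bolt the bay gate

TASK

Put the tin fire truck away: set it down on its wheels on the bench inside the bay, without dropping it. Then swing the iron gate fully shut, and bolt it: keep the lock tab squeezed against the grip plate while you slide the bolt fully home into the keeper, and let go so that the tab springs back out and locks it. Leave the two wheel hubs, the glass jar and the wind-up key where they are, and the jar standing.

Things in the scene. Friction and masses are not known exactly. Their poses are not given: they have to be found in the camera images.
- bay: Fixed bay of beech boards; bench top is its floor. Sizes mm. Origin: bench level, middle of gateway, in plane of the closed gate. +x into the bay, +y to the hinge post, z up. Clear inside: y -131 to 131, x 10 to 165. Boards 14 thick, 60 high. A post 34 (x) by 26 (y), 83 high, at each end of the gateway (x 0, y 145 and -145); the -y post carries the keeper.
- truck: Loose dented red tin fire truck, 130 long, 52 wide over the wheels, 72 high, 0.18 to 0.37 kg. Origin on the ground under its middle, nose along +x, z up. Grip it by the flat tin sides, 44 apart, x -63 to 34, height 24 to 56. Wheels (28 diameter, at x -40 and 42) do not turn. Balances near x 0.
- hub_a: Loose cast zinc wheel hub lying flat, 62 diameter, 30 high, 0.22 kg; origin under its centre. Bystander: in the bay or beside it.
- hub_b: The other wheel hub, same as hub_a. Bystander: in the bay or beside it.
- jar: Loose glass jar with brass cap, 62 diameter, 86 high, 0.26 kg; origin under its centre. Bystander: in the bay or beside it. Two of the jar and hubs are in the bay, one near each side board, with a free lane 95 mm or more wide between them, where the truck fits nose in or nose out.
- key: Loose blue enamelled wind-up key lying flat, 96 long, 72 wide, 12 thick; origin under its middle. Bystander, on the bench on the hinge side of the bay.
- gate (a joint): Opening of the iron gate, rad: 0 fully shut on its stop, 1.7 wide open; starts 1.05 to 1.5. It swings out of the bay about gate_hinge: shut, it runs from the hinge along the bay's -y; opening turns its free end towards the bay's -x (clockwise from above). Stiff hinge (0.1 N m): it stays where it is left.
- gate_hinge (a point): Vertical hinge axis of the gate at bench level, at x 0, y 122 in the bay's frame.
- gate_end (a point): Top of the gate's free end, in its middle plane, 240 mm from the hinge, height 82. The gate's top rail is 10 thick, height 68 to 82; its outer face is free to push on from 20 to 110 from the hinge. From 116 to 238 the bolt's base plate stands 27 out from the middle plane on the outer face, height 82 to 92. Bars below the rail.
- bolt (a joint): Travel of the slide bolt along the gate, m: 0 drawn back (at the start, locked), 0.040 fully home against its stop, through the keeper. Grows away from the hinge (the bay's -y with the gate shut). Slides with 2 N while the tab is pressed; the tab out locks it at 0 and at 0.040 (1.5 mm play). Let go between, the tab springs out at the next notch.
- tab (a joint): How far the sprung lock tab is pressed towards the grip plate, m: 0 sprung out, 0.008 fully in. Its tooth leaves the notch at about 0.006. Spring 5.6 N at 0, 12 N at 0.008.
- bolt_grip (a point): Grip point of the bolt's handle, moves with gate and bolt; height 118, 160 mm from the hinge with the bolt back. Two upright plates 40 long along the gate, to height 138, free from height 97 up: fixed grip plate on the bay side, outer face 12 from this point; lock tab on the gate's outer side, outer face 19 from it when out, 11 pressed in. Pinch both from above, across the gate.
- keeper (a point): Middle of the iron keeper on the -y post, height 91, top 107. The bolt's bar (10 diameter) passes it along y with 7 mm play to front and back, so only with the gate shut. The bar's two guide staples on the gate, 128 and 229 from the hinge, reach height 101.
Things that resemble listed ones, but are neither listed nor needed, are in the scene too. There is more than one size of the truck; the job needs the middle-sized.

How it is judged:
On the way, in this order (a step that is already met when the one before it is completed fails the run):
1. the truck stands on its wheels on the bench inside the bay, let go (x of truck in the frame of bay between 0.03 and 0.15 m and y of truck in the frame of bay between -0.11 and 0.11 m and height (world z) of truck below 0.006 m and angle between truck's own z axis and vertical below 0.1 rad and contact force between the fingers and truck below 0.1 N), for 0.2 s.
2. the gate is shut (value of joint gate below 0.03 rad), for 0.1 s.
3. the bolt is on its way with the lock tab held pressed and the gate shut (value of joint bolt between 0.012 and 0.037 m and value of joint tab above 0.005 m and value of joint gate below 0.04 rad), for 0.05 s.
At the end, for the whole second after the job is handed in: Truck still, on its wheels on the bench in the bay (middle 30 to 150 mm behind the gate, within 110 mm of the bay's middle line); gate shut (0.03 rad), bolt home (over 37 of 40 mm), tab sprung out (under 2.5 mm); hubs, jar and key within 20 mm of where they were (x of truck in the frame of bay between 0.03 and 0.15 m and y of truck in the frame of bay between -0.11 and 0.11 m and height (world z) of truck below 0.006 m and angle between truck's own z axis and vertical below 0.1 rad and linear speed of truck below 0.02 m/s and value of joint gate below 0.03 rad and value of joint bolt above 0.037 m and value of joint tab below 0.0025 m and distance of each of hub_a, hub_b, jar, key from where it was at the start of the episode below 0.02 m); the robot touches nothing.
It fails at once if a hub, the jar or the key is pushed more than 20 mm (distance of any of hub_a, hub_b, jar, key from where it was at the start of the episode above 0.02 m).
It fails at once if the jar is tipped (angle between jar's own z axis and vertical above 0.3 rad).
It fails at once if the truck is let fall from more than 20 mm (height (world z) of truck above 0.02 m and contact force between the fingers and truck below 0.05 N and contact force between truck and anything else below 0.05 N).
It also fails if it takes over 64 s, if anything falls off the work surface, if the arm or the gripper's body presses on something with over 40 N, if the wrist force passes 120 N, or if a joint passes its speed limit or range.

ROBOT

A 6-joint arm with a two-finger parallel gripper is mounted at the origin on the work surface. World frame = base frame: x ahead of the robot, y to its left, z up, the work surface at z = 0. Lengths are in m, angles in rad, forces in N, time in s.
With the tool pointing down it reaches from about 0.35 to 0.875 m from the base axis. Payload 4.2 kg.
Tool frame: the origin (TCP) lies at the very end of the fingers, on their centre line; the grasp point (between the pads) lies 19 mm behind it (manip.grip_point_offset is the x of the grasp point in the tool frame, in m); x points along the fingers, z is the direction in which the jaws open and shut, and the axes are right-handed (so a half turn about x gives the same grasp; the last joint's range is limited). The gripper opens to 85 mm and grips with 20 to 120 N. Pads are 22 mm wide; open, the fingers measure 114 mm over their backs; the gripper's body (76 mm by 85 mm) begins 54 mm behind the grasp point. The pads swing forward as they close: fully open they stand 13 mm farther back than shut.
Start: joints at [1.407, 0.385, 0.008, 0, -1.194, -0.259], TCP at [0.256, 0.57, 0.231] pointing down, gripper open.
Joint ranges: [-3.14, 3.14], [-1.21, 2.06], [-1.07, 1.41], [-3.16, 2.05], [-2.99, -0.16], [-3.1, 3.1]. Speed limits (rad/s): [2.79, 2.79, 3.14, 3.14, 3.14, 3.14].

INTERFACE

Orientations are given as a rotation vector (axis times angle).
In Python, from bench import readout, camera, camera_params, job, manip gives the robot as it stands. The module is installed in compiled form; this text tells all that it offers.
- The arm moves only by the tool servo_tool, never from a script. Its argument "increments" is a list of rows, each a list of 7 numbers: the shift along the world's x, y, z in m, then the turn, a rotation vector about the world's x, y, z in rad, then the opening in per cent of the stroke, from 0 (shut) to 100 (fully open). In form: [[x, y, z, wx, wy, wz, hand], ...]. A call has 1 to 10 rows; each row is the pose to reach, as a shift and turn from the pose commanded when the call began; what a row does not reach only later rows make up. A row lasts 1/12 s, in which the tool goes at most 41.7 mm and 7.16 degrees, less where a joint would pass 70% of its speed; a pose out of reach is approached as far as the arm can. A call with a gripper value outside its range is refused whole. The fingers move at their own pace and stop on an object; "newtons" is the grip in N (left out, the last holds). Time passes only in rows, so rows that repeat a pose let the fingers close. It gives the time, the measured TCP pose, the force and the opening at its end, in the units of the state.
- readout.state(): the state, without advancing time (a new reading comes with each control period).
- camera(name): name is "scene" or "top"; returns the picture (384x512x3 uint8, red, green, blue); there is no depth.
- camera_params(name): a dict with "fx", "fy", "cx", "cy" (pixels), "rvec" (rotation vector, rad) and "tvec" (3), from world to camera coordinates, as OpenCV has them. Camera axes: x right, y down, z forward; pixel columns grow to the right and rows downward; lengths in m; the calibration is good to about 2 mm. A picture is of the moment at which its call begins. camera_params takes no time and is no camera call.
- job.close_job(): hands the job in, once; it reports no verdict.
The state is a dict: "time_s": time; "qpos": joint angles; "dq": joint speeds; "joint_torque": joint torques, N m; "tcp_pos": TCP position; "tcp_rot": TCP orientation; "contact_force": force on the tool from outside, world axes, zero at the start; "moment": the same for the moment, N m; "finger_gap": finger opening in m.
Only numpy, scipy, OpenCV 4.12 (cv2) and the standard library are available. Lean on these libraries where they do the work, as an engineer would, in place of code of your own. Each camera call takes 0.05 s, during which the arm holds its last target.

## Working session

There is one attempt and no reset: what is moved stays moved. The work goes in short steps, Python scripts to look and compute and a tool call to move; the robot and the scene stay as the last step left them, time stands still between calls to the robot, and variables do not carry over. Pictures are saved under pics/ and viewed, and the job is handed in when it is done.

Besides the shell and the picture viewer there is one more tool, called after "Request:" by a JSON object that holds its "api" and its "payload". servo_tool: Moves the arm, as the interface text tells. Its arguments: {"type":"object","properties":{"increments":{"type":"array","items":{"type":"array","items":{"type":"number"}}},"newtons":{"type":"number"}},"required":["increments"]}

```bash
mkdir -p pics
python3 - <<'E'
from bench import readout, camera, camera_params, job, manip
import cv2,json
print(readout.state()); print(manip.grip_point_offset)
for n in("scene","top"):
    im=camera(n); cv2.imwrite(f"pics/{n}0.png",im[:,:,::-1]); print(n,camera_params(n))
E
```

```text
{'time_s': 0.0, 'qpos': array([ 1.40661764e+00,  3.85572232e-01,  6.61717509e-03, -4.80745280e-04,
       -1.19398379e+00, -2.58567643e-01]), 'dq': array([ 6.18952570e-05,  2.45672206e-03, -7.87918085e-05, -1.24938717e-03,
       -2.11071901e-04, -2.16653539e-04]), 'joint_torque': array([ 7.40584692e-04, -3.92286229e+01,  1.88398612e+01,  4.18615490e+00,
       -4.66428770e-03,  7.49506825e-06]), 'tcp_pos': array([0.25618343, 0.56944692, 0.23021144]), 'tcp_rot': array([ 1.51160321,  0.97718159, -1.51479683]), 'contact_force': array([ 0.78195056, -0.60711982, -0.48041328]), 'moment': array([-0.04646856, -0.00403979, -0.06182309]), 'finger_gap': 0.08558152263492776}
-0.0187
scene {'fx': 424.7954059321913, 'fy': 424.7954059321913, 'cx': 253.19525178450272, 'cy': 191.54876473964296, 'rvec': array([ 1.66162185,  1.87894783, -0.79330009]), 'tvec': array([ 0.07618704, -0.28328792,  1.69392804])}
top {'fx': 389.9540689488286, 'fy': 389.9540689488286, 'cx': 250.52430010010684, 'cy': 181.10059448055617, 'rvec': array([ 2.18518529, -2.14888755,  0.16689172]), 'tvec': array([-0.04474549,  0.5128496 ,  1.03998337])}
```

View pics/scene0.png

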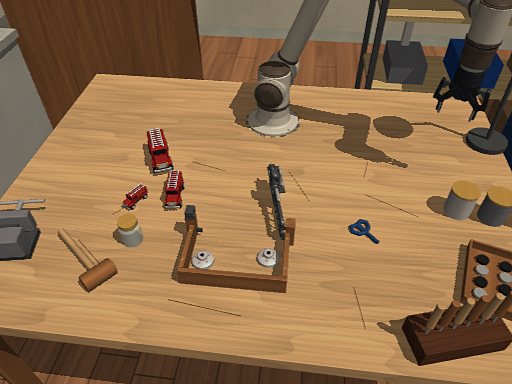

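View pics/top0.png

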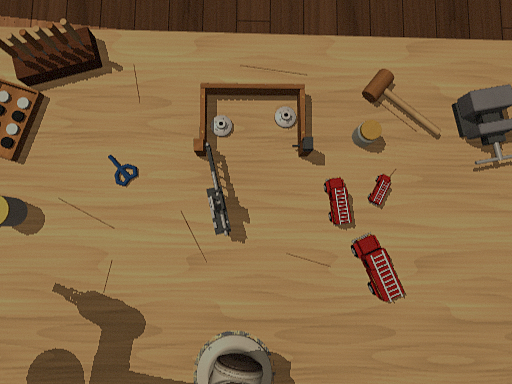

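Scene shows three trucks: big (159,150), middle (174,189), small (134,197) in the scene view; in the top view, (377,268), (339,201), (380,190). The hubs are in the bay at top (222,126) and (286,117), the jar is at (367,133), the key at (124,172), and the gate is open from (209,150) to (220,235).

```bash
cat > h.py <<'E'
import numpy as np, cv2
from bench import camera, camera_params, readout
def P(n):
    p=camera_params(n); R=cv2.Rodrigues(np.array(p['rvec']))[0]; K=np.array([[p['fx'],0,p['cx']],[0,p['fy'],p['cy']],[0,0,1]])
    return K,R,np.array(p['tvec'])
def ray(n,uv):
    K,R,t=P(n); d=R.T@np.linalg.solve(K,[uv[0],uv[1],1]); return -R.T@t,d
def onz(n,uv,z):
    c,d=ray(n,uv); return c+d*(z-c[2])/d[2]
def tri(uv1,uv2):
    c1,d1=ray('scene',uv1); c2,d2=ray('top',uv2)
    A=np.stack([d1,-d2],1); s=np.linalg.lstsq(A,c2-c1,rcond=None)[0]
    a,b=c1+d1*s[0],c2+d2*s[1]; return (a+b)/2, np.linalg.norm(a-b)
def proj(n,X):
    K,R,t=P(n); q=K@(R@np.array(X,float)+t); return q[:2]/q[2]
def crop(im,x0,y0,x1,y1,k,f):
    cv2.imwrite(f,cv2.resize(im[y0:y1,x0:x1],None,fx=k,fy=k,interpolation=cv2.INTER_CUBIC))
E
python3 - <<'E'
from h import *
t=cv2.imread('pics/top0.png'); s=cv2.imread('pics/scene0.png')
crop(t,310,160,410,310,4,'pics/t_tr.png')
crop(s,110,120,210,220,6,'pics/s_tr.png')
crop(t,190,75,320,245,4.5*0.75,'pics/t_bay.png'); crop(s,165,155,305,300,5*0.8,'pics/s_bay.png')
for n,im in(('scene',s),('top',t)):
    hsv=cv2.cvtColor(im,cv2.COLOR_BGR2HSV)
    m=(((hsv[...,0]<6)|(hsv[...,0]>172))&(hsv[...,1]>150)&(hsv[...,2]>50)).astype(np.uint8)
    m=cv2.morphologyEx(m,cv2.MORPH_CLOSE,np.ones((5,5)))
    N,l,st,c=cv2.connectedComponentsWithStats(m)
    for i in range(1,N):
        if st[i,4]>60:
            r=cv2.minAreaRect(np.argwhere(l==i)[:,::-1].astype(np.float32))
            print(n,st[i],c[i],r, cv2.boxPoints(r).round(1).tolist())
            if n=='top': print([onz('top',q,0.06).round(3).tolist() for q in cv2.boxPoints(r)])
E
```

```text
scene [147 129  25  40 612] [157.91013072 148.3251634 ] ((158.42840576171875, 148.40982055664062), (38.369449615478516, 19.416488647460938), 78.11134338378906) [[145.0, 131.60000610351562], [164.0, 127.5999984741211], [171.89999389648438, 165.1999969482422], [152.89999389648438, 169.1999969482422]]
scene [165 171  18  35 473] [173.5179704  187.76744186] ((173.20733642578125, 188.1341552734375), (16.56473159790039, 34.675506591796875), 6.34019136428833) [[163.10000610351562, 204.5], [166.89999389648438, 170.0], [183.39999389648438, 171.8000030517578], [179.5, 206.3000030517578]]
scene [123 185  24  22 254] [134.83858268 195.4015748 ] ((134.44261169433594, 194.63116455078125), (11.779393196105957, 25.991487503051758), 50.19443130493164) [[120.69999694824219, 198.39999389648438], [140.6999969482422, 181.8000030517578], [148.1999969482422, 190.8000030517578], [128.1999969482422, 207.5]]
top [369 174  22  31 365] [380.0109589  188.97534247] ((380.2203674316406, 188.899169921875), (13.815610885620117, 29.45506477355957), 24.22774314880371) [[367.8999938964844, 199.5], [380.0, 172.600006103
[... 271 characters left out ...]
11117553711, 19.72787857055664), 80.53767395019531) [[324.79998779296875, 179.89999389648438], [344.29998779296875, 176.60000610351562], [351.70001220703125, 221.39999389648438], [332.29998779296875, 224.60000610351562]]
[[0.517, -0.236, 0.06], [0.527, -0.289, 0.06], [0.407, -0.307, 0.06], [0.397, -0.255, 0.06]]
top [ 353  235   51   66 1667] [378.4355129  268.05878824] ((378.31298828125, 267.52838134765625), (66.8073959350586, 27.3621883392334), 65.43283081054688) [[352.0, 242.8000030517578], [376.8999938964844, 231.5], [404.6000061035156, 292.20001220703125], [379.79998779296875, 303.6000061035156]]
[[0.35, -0.307, 0.06], [0.381, -0.374, 0.06], [0.225, -0.443, 0.06], [0.195, -0.377, 0.06]]
```

Run:
```python
import cv2
for f in ('t_tr','s_tr','t_bay','s_bay'): print(cv2.imread(f'pics/{f}.png').shape)
```

```text
(600, 400, 3)
(600, 600, 3)
(574, 439, 3)
(580, 560, 3)
```

View pics/t_tr.png

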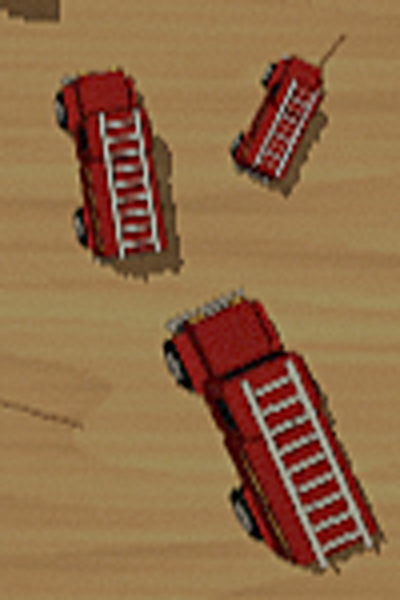

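View pics/s_tr.png

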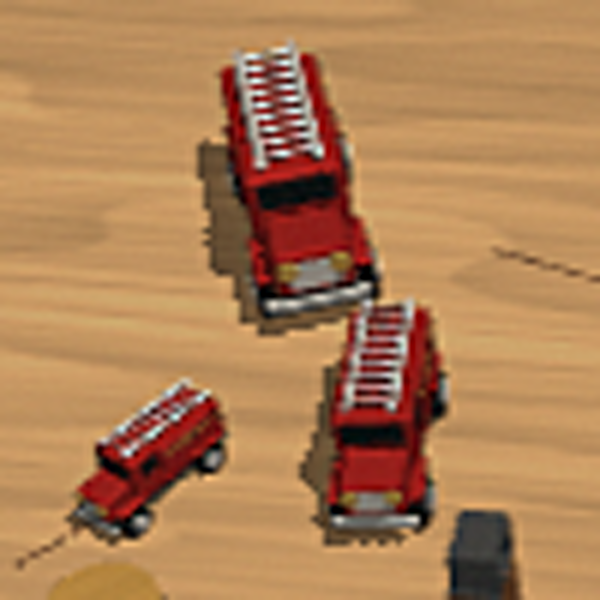

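View pics/t_bay.png

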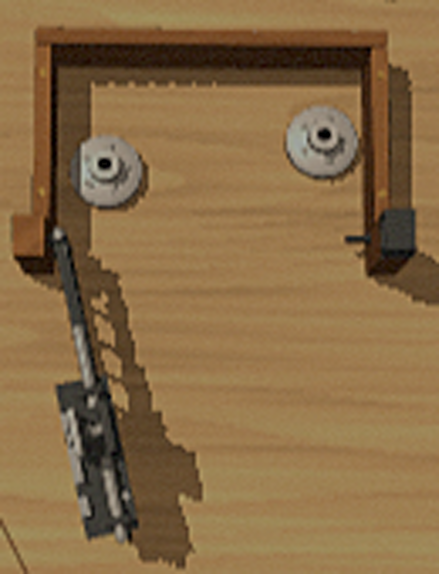

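View pics/s_bay.png

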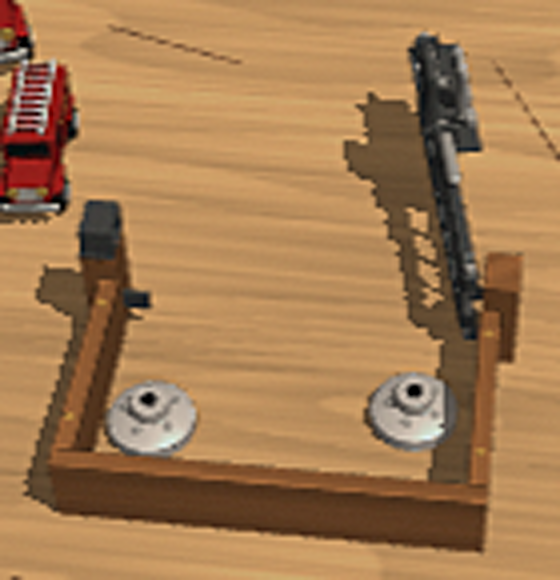

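I choose the middle truck, about 125 mm long against about 170 and 85 for the others. The crops show ladder rails and sides clearly. Next I triangulate the truck, bay and gate points.

Run:
```python
from h import *
T=lambda x,y:(310+x/4-.375,160+y/4-.375); S=lambda x,y:(110+x/6-.4,120+y/6-.4)
pts={}
for k,a,b in [('fL',(102,115),(393,408)),('fR',(138,112),(345,408)),('rL',(122,256),(408,305)),('rR',(157,248),(365,305)),
   ('bumpR',(0,0),(0,0))][:4]:
    X,e=tri(S(*b),T(*a)); pts[k]=X; print(k,X.round(4),round(e,4))
for a,b in(('rL','fL'),('rR','fR')):
    d=pts[b]-pts[a]; print('yaw',np.arctan2(d[1],d[0]),np.linalg.norm(d))
TB=lambda x,y:(190+x/3.375-.35,75+y/3.375-.35); SB=lambda x,y:(165+x/4-.375,155+y/4-.375)
for k,a,b in [('back+y out',(37,28),(487,492)),('back-y out',(387,32),(55,457)),('hub+',(105,163),(413,390)),('hub-',(324,134),(148,399)),('gate barend',(122,541),(428,38)),('hingegate',(57,230),(470,300))]:
    X,e=tri(SB(*b),TB(*a)); print(k,X.round(4),round(e,4))
t=cv2.imread('pics/top0.png'); s=cv2.imread('pics/scene0.png')
crop(t,195,130,245,245,5,'pics/t_g.png'); crop(s,255,155,305,240,7,'pics/s_g.png')
crop(t,195,75,320,160,6,'pics/t_b.png'); crop(s,170,195,305,300,5.5,'pics/s_b.png')
```

```text
fL [ 0.493  -0.2596  0.0722] 0.0021
fR [ 0.4955 -0.2842  0.0717] 0.0015
rL [ 0.4004 -0.2761  0.0595] 0.0001
rR [ 0.4059 -0.2986  0.0621] 0.0004
yaw 0.1756564281113773 0.09493357527323662
yaw 0.15956898278398118 0.09127983080558642
back+y out [0.7782 0.1067 0.067 ] 0.0019
back-y out [ 0.7829 -0.1778  0.0638] 0.0054
hub+ [0.6765 0.0501 0.0322] 0.0006
hub- [ 0.7058 -0.1326  0.0315] 0.0001
gate barend [0.3661 0.0283 0.0881] 0.0036
hingegate [0.6127 0.0848 0.0594] 0.0011
```

View pics/t_g.png

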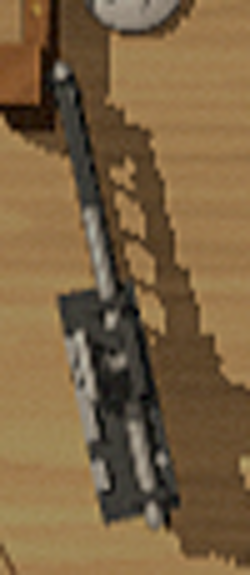

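View pics/t_b.png

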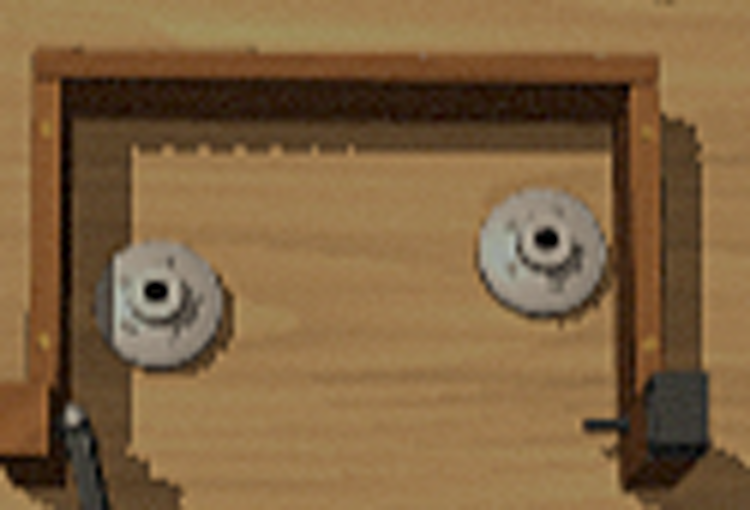

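View pics/s_b.png

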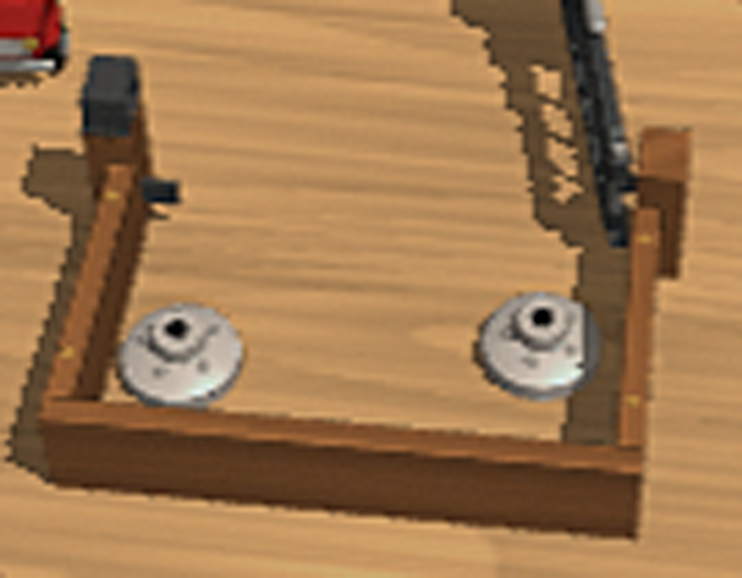

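View pics/s_g.png

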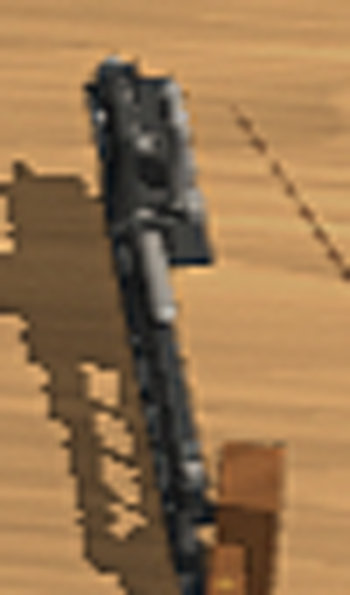

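Run:
```python
from h import *
T=lambda x,y:(195+x/6-.42,75+y/6-.42); S=lambda x,y:(170+x/5.5-.41,195+y/5.5-.41)
G=lambda x,y:(195+x/5-.4,130+y/5-.4); GS=lambda x,y:(255+x/7-.43,155+y/7-.43)
a,b=T(35,50),T(658,57); A,B=onz('top',a,.06),onz('top',b,.06)
a2,b2=S(640,470),S(42,415); A2,B2=onz('scene',a2,.06),onz('scene',b2,.06)
print(A,B,A2,B2,tri(a2,a),tri(b2,b))
print('inner top',onz('top',T(62,78),.06),onz('top',T(630,83),.06))
for P0,P1 in((A,B),(A2,B2)):
    d=P0-P1;L=np.linalg.norm(d); y=d/L; th=np.arctan2(-y[0],y[1]); x=np.array([y[1],-y[0],0])
    o=(P0+P1)/2-x*.179; print('len',L,'th',th,'o',o)
print('post+y top front corners',onz('top',T(50,455),.083),onz('top',T(0,460),.083))
print('post -y front',onz('top',T(708,447),.107),onz('top',T(648,447),.107),onz('top',T(648,375),.107),onz('top',T(708,375),.107))
print('side inner -y', onz('top',T(632,340),.06), '+y',onz('top',T(60,340),.06))
print('hinge pin',onz('top',G(62,70),.085))
print('gate bar end',tri(GS(112,65),G(153,515)))
for k,q in (('base corners',G(60,298)),('',G(105,523)),('',G(178,508)),('',G(130,282))): print(k,onz('top',q,.092))
```

```text
[0.78111181 0.10714749 0.06      ] [ 0.78509062 -0.18094998  0.06      ] [0.78075459 0.1070954  0.06      ] [ 0.78429373 -0.17823852  0.06      ] (array([0.78098032, 0.1071025 , 0.06033842]), np.float64(1.376061457815372e-05)) (array([ 0.78460571, -0.17949929,  0.06048869]), np.float64(0.002730614853325211))
inner top [0.76801336 0.0943484  0.06      ] [ 0.77221567 -0.16790112  0.06      ]
len 0.2881249474185256 th 0.013809731599453257 o [ 0.60411828 -0.03937311  0.06      ]
len 0.28535586592465173 th 0.012402852833540132 o [ 0.60353793 -0.03779161  0.06      ]
post+y top front corners [0.58655519 0.09214482 0.083     ] [0.58386252 0.11400852 0.083     ]
post -y front [ 0.59098061 -0.19449746  0.107     ] [ 0.59043922 -0.16838844  0.107     ] [ 0.62235704 -0.16845386  0.107     ] [ 0.62292312 -0.1946682   0.107     ]
side inner -y [ 0.65022074 -0.16868763  0.06      ] +y [0.64449162 0.09155741 0.06      ]
hinge pin [0.60470325 0.08173368 0.085     ]
gate bar end (array([0.37226734, 0.02750462, 0.09458189]), np.float64(0.0007711519259458283))
base corners [0.48275369 0.0786142  0.092     ]
 [0.36780446 0.05233788 0.092     ]
 [0.37595089 0.01530963 0.092     ]
 [0.49173786 0.04267895 0.092     ]
```

Run:
```python
from h import *
from scipy.spatial.transform import Rotation as Ro
T=lambda x,y:(310+x/4-.375,160+y/4-.375); S=lambda x,y:(110+x/6-.4,120+y/6-.4)
for z in(.015,.02): print('bump',onz('scene',S(375,520),z))
for z in(.02,.05): print('nose top',onz('top',T(97,71),z))
print('rear roof',onz('top',T(128,258),.058))
yaw=.168; c=np.array([.464,-.2766]); R=np.array([[np.cos(yaw),-np.sin(yaw)],[np.sin(yaw),np.cos(yaw)]])
# side outline at height .056 width 44, wheels 52 at z .014
im=cv2.imread('pics/top0.png'); im2=cv2.imread('pics/scene0.png')
t=cv2.resize(im[160:240,310:370],None,fx=7,fy=7,interpolation=cv2.INTER_CUBIC)
s=cv2.resize(im2[160:220,150:200],None,fx=8,fy=8,interpolation=cv2.INTER_CUBIC)
def poly(w,x0,x1,z,col):
    q=[c+R@np.array(p) for p in((x0,w/2),(x1,w/2),(x1,-w/2),(x0,-w/2))]
    for n,img,k,o in(('top',t,7,(310,160)),('scene',s,8,(150,160))):
        pp=np.array([(proj(n,[*a,z])-o+.5)*k for a in q]).round().astype(np.int32)
        cv2.polylines(img,[pp],True,col,1)
poly(.044,-.063,.034,.056,(0,255,0)); poly(.052,-.065,.065,.005,(255,0,0))
h=np.zeros((max(t.shape[0],s.shape[0]),t.shape[1]+s.shape[1],3),np.uint8)
h[:t.shape[0],:t.shape[1]]=t; h[:s.shape[0],t.shape[1]:]=s; cv2.imwrite('pics/ov.png',h[:600,:800])
st=readout.state(); M=Ro.from_rotvec(st['tcp_rot']).as_matrix(); print(M.round(3)); print('jaw yaw',np.arctan2(M[1,2],M[0,2]))
```

```text
bump [ 0.52026124 -0.26909658  0.015     ]
bump [ 0.52479526 -0.26715978  0.02      ]
nose top [ 0.53012558 -0.27033622  0.02      ]
nose top [ 0.52584201 -0.26308159  0.05      ]
rear roof [ 0.39912572 -0.2803896   0.058     ]
[[-0.001  0.912 -0.41 ]
 [-0.002 -0.41  -0.912]
 [-1.     0.     0.002]]
jaw yaw -1.9937458739399372
```

View pics/ov.png

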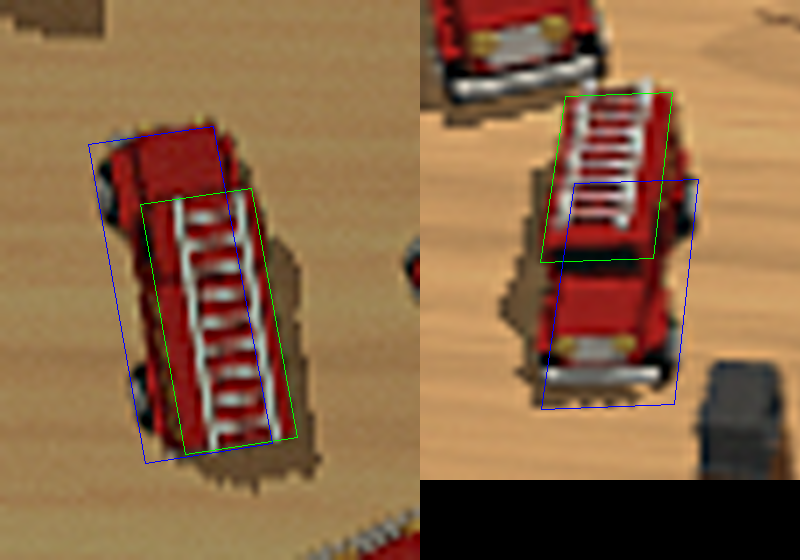

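Overlay check: the estimate fits the truck, with wheel outline and roof matching; centre is about (0.462, -0.277), yaw 0.168. Moving there now.

Request:
{"api": "servo_tool", "payload": {"increments": [[0.01,-0.04,0,0,0,-0.12,100],[0.02,-0.08,0,0,0,-0.24,100],[0.03,-0.12,0,0,0,-0.36,100],[0.04,-0.16,0,0,0,-0.48,100],[0.05,-0.2,0,0,0,-0.6,100],[0.06,-0.24,0,0,0,-0.72,100],[0.07,-0.28,0,0,0,-0.84,100],[0.08,-0.32,0,0,0,-0.96,100],[0.09,-0.36,0,0,0,-1.08,100],[0.1,-0.4,0,0,0,-1.2,100]]}}

```text
time_s: 0.93
tcp_pos: [0.356, 0.1679, 0.2312]
tcp_rot: [-2.192, 0.062, 2.192]
contact_force: [0.0, -0.3, -0.0]
finger_gap: 0.0851
```

Request:
{"api": "servo_tool", "payload": {"increments": [[0.01,-0.04,0,0,0,-0.12,100],[0.02,-0.08,0,0,0,-0.24,100],[0.03,-0.12,0,0,0,-0.36,100],[0.04,-0.16,0,0,0,-0.48,100],[0.05,-0.2,0,0,0,-0.6,100],[0.06,-0.24,0,0,0,-0.72,100],[0.07,-0.28,0,0,0,-0.84,100],[0.08,-0.32,0,0,0,-0.96,100],[0.09,-0.36,0,0,0,-1.08,100],[0.1,-0.4,0,0,0,-1.2,100]]}}

```text
time_s: 1.77
tcp_pos: [0.4561, -0.2322, 0.231]
tcp_rot: [-1.435, 1.045, 1.436]
contact_force: [1.3, 0.7, 0.3]
finger_gap: 0.0852
```

Request:
{"api": "servo_tool", "payload": {"increments": [[0.006,-0.04,-0.03,0,0,-0.12,100],[0.006,-0.046,-0.06,0,0,-0.151,100],[0.006,-0.046,-0.09,0,0,-0.151,100],[0.006,-0.046,-0.1,0,0,-0.151,100],[0.006,-0.046,-0.1,0,0,-0.151,100],[0.006,-0.046,-0.1,0,0,-0.151,100]]}}

```text
time_s: 2.27
tcp_pos: [0.4629, -0.276, 0.132]
tcp_rot: [-1.333, 1.125, 1.332]
contact_force: [-0.0, 0.2, 0.3]
finger_gap: 0.0857
```

Run:
```python
from h import *
from scipy.spatial.transform import Rotation as Ro
st=readout.state(); M=Ro.from_rotvec(st['tcp_rot']).as_matrix(); print(st['tcp_pos'],'jaw yaw',np.arctan2(M[1,2],M[0,2]),st['qpos'],M[:,0],st['contact_force'])
t=camera('top')[:,:,::-1]; s=camera('scene')[:,:,::-1]
a=cv2.resize(t[150:250,290:390],None,fx=4,fy=4,interpolation=cv2.INTER_CUBIC);b=cv2.resize(s[100:220,120:220],None,fx=4,fy=4,interpolation=cv2.INTER_CUBIC)
h=np.zeros((480,800,3),np.uint8); h[:400,:400]=a; h[:480,400:]=b; cv2.imwrite('pics/p1.png',h)
```

```text
[ 0.4628762  -0.27601484  0.13196494] jaw yaw 1.7398496691996352 [-2.36236559e-01  3.35335601e-01 -3.42411904e-01  9.26133815e-04
 -8.92881662e-01 -1.16608726e+00] [-6.10767245e-06 -7.40486137e-04 -9.99999726e-01] [-0.03516254  0.16453523  0.33813248]
```

View pics/p1.png

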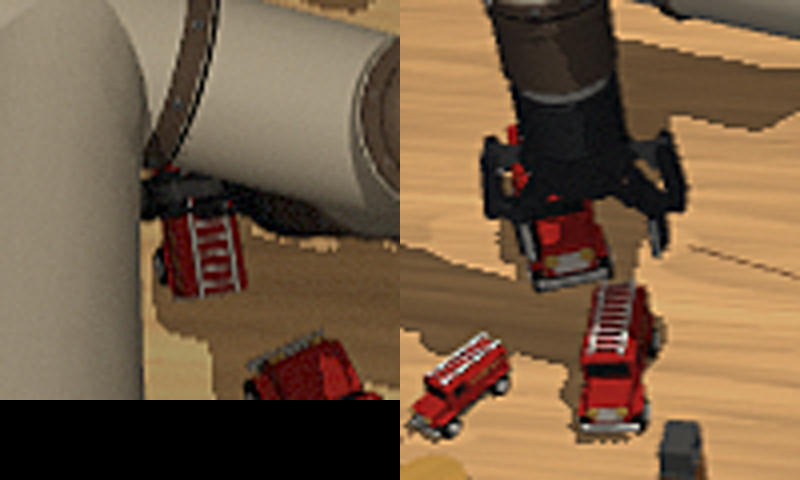

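Fingers stand astride the middle truck (top crop around (200,195), truck aligned). Descending and gripping.

Request:
{"api": "servo_tool", "payload": {"increments": [[-0.001,-0.001,-0.03,0,0,0,100],[-0.001,-0.001,-0.06,0,0,0,100],[-0.001,-0.001,-0.085,0,0,0,100],[-0.001,-0.001,-0.1,0,0,0,100],[-0.001,-0.001,-0.108,0,0,0,100],[-0.001,-0.001,-0.108,0,0,0,100]], "newtons": 30}}

```text
time_s: 2.87
tcp_pos: [0.4618, -0.2766, 0.0233]
tcp_rot: [-1.332, 1.125, 1.333]
contact_force: [-0.7, -0.7, 0.1]
finger_gap: 0.0853
```

Request:
{"api": "servo_tool", "payload": {"increments": [[0,0,0,0,0,0,70],[0,0,0,0,0,0,55],[0,0,0,0,0,0,40],[0,0,0,0,0,0,40],[0,0,0,0,0,0,30],[0,0,0,0,0,0,30],[0,0,0,0,0,0,30],[0,0,0,0,0,0,30]], "newtons": 40}}

```text
time_s: 3.53
tcp_pos: [0.4625, -0.2774, 0.0249]
tcp_rot: [-1.334, 1.124, 1.33]
contact_force: [-0.7, 0.5, 7.6]
finger_gap: 0.0437
```

Request:
{"api": "servo_tool", "payload": {"increments": [[0,0,0.01,0,0,0,30],[0,0,0.025,0,0,0,30],[0,0,0.04,0,0,0,30],[0,0,0.05,0,0,0,30],[0,0,0.05,0,0,0,30],[0,0,0.05,0,0,0,30]], "newtons": 50}}

```text
time_s: 4.03
tcp_pos: [0.4613, -0.2769, 0.0736]
tcp_rot: [-1.332, 1.125, 1.331]
contact_force: [0.2, 0.0, -2.4]
finger_gap: 0.0433
```

Run:
```python
from h import *
print(readout.state()['contact_force'],readout.state()['moment'])
t=camera('top')[:,:,::-1]; s=camera('scene')[:,:,::-1]
a=cv2.resize(t[150:250,290:390],None,fx=4,fy=4,interpolation=cv2.INTER_CUBIC);b=cv2.resize(s[100:220,120:220],None,fx=4,fy=4,interpolation=cv2.INTER_CUBIC)
h=np.zeros((480,800,3),np.uint8); h[:400,:400]=a; h[:480,400:]=b; cv2.imwrite('pics/p2.png',h)
```

```text
[ 0.17551054  0.0489191  -2.40390702] [-0.01461521  0.04062389 -0.0394168 ]
```

View pics/p2.png

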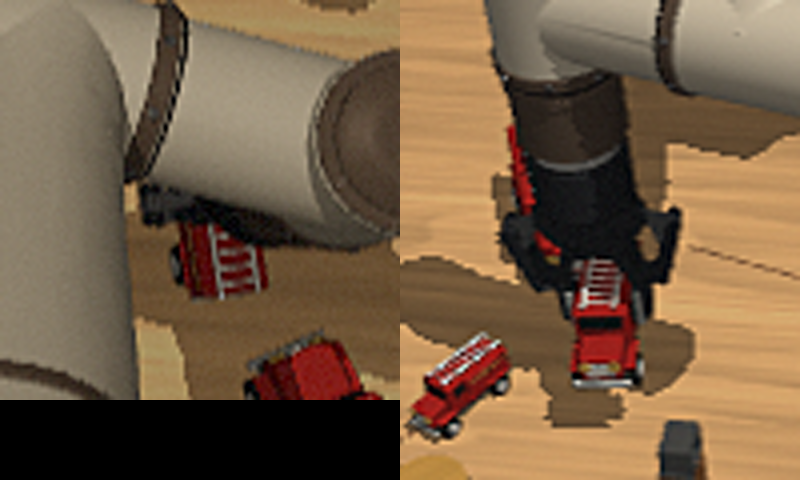

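Truck lifted level (2.4 N), hanging at scene crop (605,330). Carrying into the bay mouth.

Request:
{"api": "servo_tool", "payload": {"increments": [[0,0.015,0.01,0,0,-0.02,30],[0,0.04,0.015,0,0,-0.045,30],[0,0.07,0.015,0,0,-0.07,30],[0,0.1,0.015,0,0,-0.1,30],[0,0.13,0.015,0,0,-0.125,30],[0,0.16,0.015,0,0,-0.154,30],[0,0.185,0.015,0,0,-0.154,30],[0,0.2,0.015,0,0,-0.154,30],[0,0.207,0.015,0,0,-0.154,30]]}}

```text
time_s: 4.88
tcp_pos: [0.4608, -0.0683, 0.0876]
tcp_rot: [-1.22, 1.203, 1.222]
contact_force: [-0.5, 0.4, -1.0]
finger_gap: 0.0436
```

Request:
{"api": "servo_tool", "payload": {"increments": [[0.015,0.002,0,0,0,0,30],[0.04,0.005,0,0,0,0,30],[0.07,0.009,0,0,0,0,30],[0.1,0.012,0,0,0,0,30],[0.13,0.016,0,0,0,0,30],[0.16,0.02,0,0,0,0,30],[0.19,0.024,0,0,0,0,30],[0.215,0.027,0,0,0,0,30],[0.233,0.029,0,0,0,0,30],[0.233,0.029,0,0,0,0,30]]}}

```text
time_s: 5.72
tcp_pos: [0.6973, -0.0414, 0.086]
tcp_rot: [-1.22, 1.203, 1.219]
contact_force: [0.2, -1.0, -2.7]
finger_gap: 0.0439
```

Run:
```python
from h import *
print(readout.state()['contact_force'],readout.state()['tcp_pos'])
t=camera('top')[:,:,::-1]; s=camera('scene')[:,:,::-1]
a=cv2.resize(t[80:200,190:310],None,fx=3.3,fy=3.3,interpolation=cv2.INTER_CUBIC);b=cv2.resize(s[150:300,170:300],None,fx=3,fy=3,interpolation=cv2.INTER_CUBIC)
h=np.zeros((480,800,3),np.uint8); h[:a.shape[0],:a.shape[1]]=a; h[:b.shape[0],400:400+b.shape[1]]=b; cv2.imwrite('pics/p3.png',h)
```

```text
[ 0.2266002  -0.98462072 -2.71760111] [ 0.69730157 -0.04137649  0.08602088]
```

View pics/p3.png

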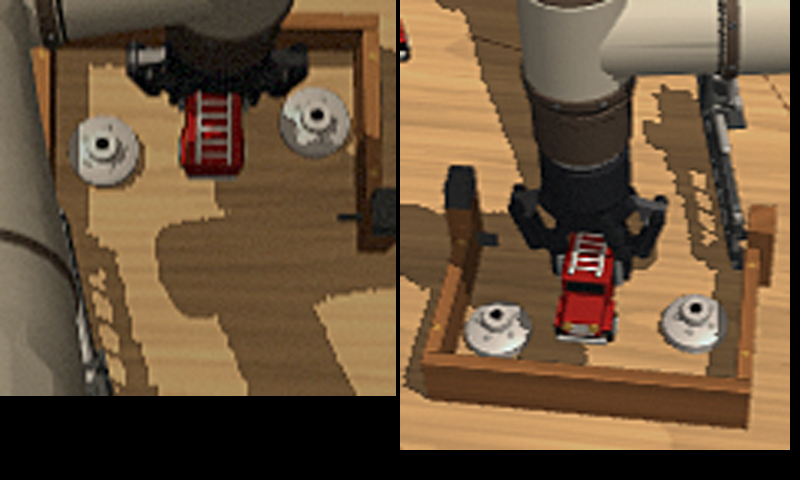

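Truck is centred between the hubs (top crop hubs (103,145), (317,118); truck at (212,135)). Lowering.

Request:
{"api": "servo_tool", "payload": {"increments": [[-0.003,0,-0.015,0,0,0,30],[-0.003,0,-0.03,0,0,0,30],[-0.003,0,-0.045,0,0,0,30],[-0.003,0,-0.053,0,0,0,30],[-0.003,0,-0.056,0,0,0,30],[-0.003,0,-0.058,0,0,0,30],[-0.003,0,-0.058,0,0,0,30]]}}

```text
time_s: 6.4
tcp_pos: [0.6913, -0.0412, 0.0305]
tcp_rot: [-1.219, 1.203, 1.219]
contact_force: [-0.9, 0.2, -2.8]
finger_gap: 0.0433
```

Request:
{"api": "servo_tool", "payload": {"increments": [[0,0,-0.002,0,0,0,30],[0,0,-0.003,0,0,0,30],[0,0,-0.003,0,0,0,30],[0,0,-0.003,0,0,0,30]]}}

```text
time_s: 6.73
tcp_pos: [0.6916, -0.041, 0.0277]
tcp_rot: [-1.22, 1.202, 1.219]
contact_force: [0.4, -0.2, -3.3]
finger_gap: 0.0431
```

Request:
{"api": "servo_tool", "payload": {"increments": [[0,0,-0.001,0,0,0,30],[0,0,-0.002,0,0,0,30],[0,0,-0.002,0,0,0,30],[0,0,-0.002,0,0,0,30]]}}

```text
time_s: 7.07
tcp_pos: [0.6914, -0.041, 0.0253]
tcp_rot: [-1.219, 1.203, 1.219]
contact_force: [-0.3, -0.3, -2.8]
finger_gap: 0.0434
```

Request:
{"api": "servo_tool", "payload": {"increments": [[0,0,-0.001,0,0,0,30],[0,0,-0.002,0,0,0,30],[0,0,-0.002,0,0,0,30],[0,0,-0.002,0,0,0,30]]}}

```text
time_s: 7.4
tcp_pos: [0.6915, -0.0411, 0.025]
tcp_rot: [-1.22, 1.202, 1.219]
contact_force: [-3.1, -0.5, 5.3]
finger_gap: 0.0435
```

Request:
{"api": "servo_tool", "payload": {"increments": [[0,0,0.001,0,0,0,50],[0,0,0.001,0,0,0,55],[0,0,0.001,0,0,0,60],[0,0,0.001,0,0,0,65],[0,0,0.001,0,0,0,70],[0,0,0.001,0,0,0,70],[0,0,0.001,0,0,0,70]]}}

```text
time_s: 7.98
tcp_pos: [0.6915, -0.0411, 0.0242]
tcp_rot: [-1.219, 1.203, 1.219]
contact_force: [-0.8, 0.4, 0.1]
finger_gap: 0.0596
```

Request:
{"api": "servo_tool", "payload": {"increments": [[0,0,0.01,0,0,0,70],[0,0,0.035,0,0,0,70],[0,0,0.065,0,0,0,70],[0,0,0.095,0,0,0,70],[0,0,0.13,0,0,0,70],[0,0,0.16,0,0,0,70],[0,0,0.16,0,0,0,70]]}}

```text
time_s: 8.57
tcp_pos: [0.6954, -0.0413, 0.1942]
tcp_rot: [-1.228, 1.191, 1.208]
contact_force: [0.0, -0.2, 1.7]
finger_gap: 0.0593
```

Run:
```python
from h import *
print(readout.state()['contact_force'],readout.state()['tcp_pos'])
t=camera('top')[:,:,::-1]; s=camera('scene')[:,:,::-1]
a=cv2.resize(t[80:250,190:310],None,fx=3.3,fy=3.3,interpolation=cv2.INTER_CUBIC);b=cv2.resize(s[150:300,170:300],None,fx=3,fy=3,interpolation=cv2.INTER_CUBIC)
h=np.zeros((600,800,3),np.uint8); h[:a.shape[0],:a.shape[1]]=a; h[:b.shape[0],400:400+b.shape[1]]=b; cv2.imwrite('pics/p4.png',h)
```

```text
[ 0.02737192 -0.23507863  1.65060936] [ 0.6953872  -0.04133343  0.19420521]
```

View pics/p4.png

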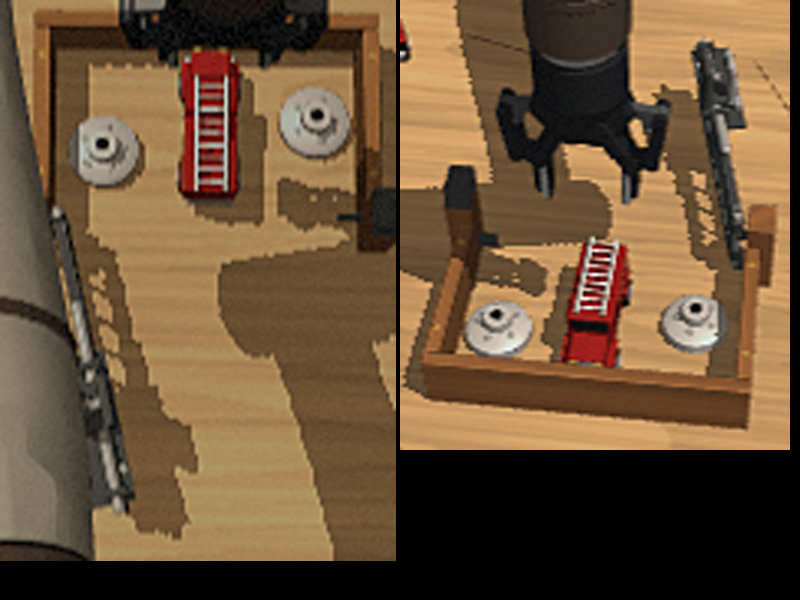

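Truck stands in the bay between the hubs, on its wheels (top crop (210,125)), with the gate still open. I compute an arc for pushing the gate shut.

```bash
cat >> h.py <<'E'
th=.014; O=np.array([.604,-.0385]); 
def bay(x,y): return O+np.array([np.cos(th)*x-np.sin(th)*y, np.sin(th)*x+np.cos(th)*y])
Hg=bay(0,.122)
def gate(op,r,d):
    a=-np.pi/2+th-op; u=np.array([np.cos(a),np.sin(a)]); b=np.pi+th-op; n=np.array([np.cos(b),np.sin(b)])
    return Hg+r*u+d*n, b
E
python3 - <<'E'
from h import *
from scipy.spatial.transform import Rotation as Ro
st=readout.state(); print(st['tcp_pos'],st['tcp_rot'],st['qpos']); M=Ro.from_rotvec(st['tcp_rot']).as_matrix(); print(M.round(3))
print(Hg)
p,b=gate(1.36,.065,.05); print('approach',p,b, 'shift',p-st['tcp_pos'][:2])
prev=None
p0=p;b0=b
for k,op in enumerate([1.36,1.36-.09]+list(np.arange(1.36-.18,-.01,-.085))+[0]):
    p,b=gate(op,.065,.0195); print(k,round(op,3),(p-p0).round(4),round(b-b0,3),p.round(4))
E
```

```text
[ 0.69219513 -0.04091167  0.18731112] [-1.22099911  1.19835146  1.21607327] [ 1.73486912e-01  5.27744239e-01  1.29366702e-01 -6.26196014e-05
 -1.16737623e+00 -1.73050860e+00]
[[ 0.005 -1.    -0.014]
 [ 0.001 -0.014  1.   ]
 [-1.    -0.005  0.001]]
[0.60229206 0.08348804]
approach [0.5277821  0.11774101] 1.7955926535897928 shift [-0.16441304  0.15865269]
0 1.36 [ 0.0068 -0.0297] 0.0 [0.5346 0.088 ]
1 1.27 [ 0.0067 -0.0358] 0.09 [0.5344 0.0819]
2 1.18 [ 0.0071 -0.0419] 0.18 [0.5349 0.0758]
3 1.095 [ 0.008  -0.0476] 0.265 [0.5358 0.0701]
4 1.01 [ 0.0094 -0.0532] 0.35 [0.5371 0.0645]
5 0.925 [ 0.0112 -0.0587] 0.435 [0.539  0.0591]
6 0.84 [ 0.0135 -0.064 ] 0.52 [0.5413 0.0538]
7 0.755 [ 0.0162 -0.069 ] 0.605 [0.544  0.0487]
8 0.67 [ 0.0194 -0.0739] 0.69 [0.5472 0.0439]
9 0.585 [ 0.023  -0.0784] 0.775 [0.5508 0.0393]
10 0.5 [ 0.0269 -0.0826] 0.86 [0.5547 0.0351]
11 0.415 [ 0.0312 -0.0865] 0.945 [0.559  0.0313]
12 0.33 [ 0.0358 -0.09  ] 1.03 [0.5636 0.0278]
13 0.245 [ 0.0406 -0.0931] 1.115 [0.5684 0.0247]
14 0.16 [ 0.0458 -0.0957] 1.2 [0.5735 0.022 ]
15 0.075 [ 0.0511 -0.0979] 1.285 [0.5789 0.0198]
16 -0.01 [ 0.0566 -0.0997] 1.37 [0.5844 0.018 ]
17 0 [ 0.0559 -0.0995] 1.36 [0.5837 0.0182]
```

Request:
{"api": "servo_tool", "payload": {"increments": [[-0.015,0.015,0.01,0,0,0.02,40],[-0.04,0.038,0.01,0,0,0.05,20],[-0.066,0.064,0.01,0,0,0.09,0],[-0.093,0.09,0.01,0,0,0.13,0],[-0.12,0.116,0.01,0,0,0.17,0],[-0.146,0.141,0.01,0,0,0.211,0],[-0.164,0.159,0.0,0,0,0.211,0],[-0.164,0.159,0.0,0,0,0.211,0],[-0.164,0.159,0.0,0,0,0.211,0]]}}

```text
time_s: 9.42
tcp_pos: [0.5258, 0.1185, 0.1834]
tcp_rot: [-1.374, 1.096, 1.376]
contact_force: [0.6, 0.8, 0.5]
finger_gap: -0.0
```

Run:
```python
from h import *
st=readout.state();print(st['contact_force'],st['tcp_pos'],st['finger_gap'])
t=camera('top')[:,:,::-1]; s=camera('scene')[:,:,::-1]
a=cv2.resize(t[80:250,190:310],None,fx=3.3,fy=3.3,interpolation=cv2.INTER_CUBIC);b=cv2.resize(s[120:300,170:300],None,fx=3,fy=3,interpolation=cv2.INTER_CUBIC)
h=np.zeros((600,800,3),np.uint8); h[:a.shape[0],:a.shape[1]]=a; h[:b.shape[0],400:400+b.shape[1]]=b; cv2.imwrite('pics/p5.png',h)
print('tip proj',proj('scene',st['tcp_pos']))
```

```text
[0.61554654 0.77839345 0.51970245] [0.52579024 0.11847974 0.18337794] -1.2279192562078845e-05
tip proj [298.60585357 178.09222491]
```

View pics/p5.png

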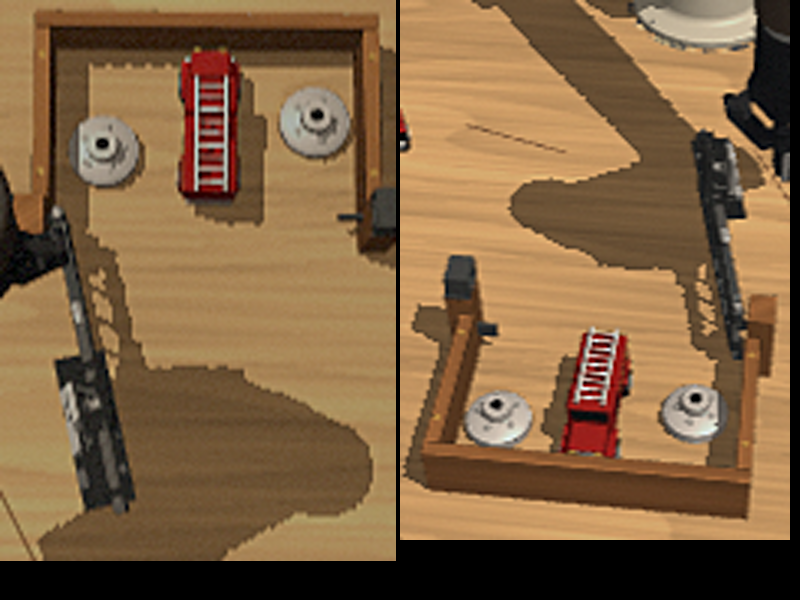

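Fingers shut on the gate's outer side, clear of it. Descending beside the rail.

Request:
{"api": "servo_tool", "payload": {"increments": [[0,0.01,-0.03,0,0,0,0],[0,0.01,-0.055,0,0,0,0],[0,0.01,-0.08,0,0,0,0],[0,0.01,-0.1,0,0,0,0],[0,0.01,-0.112,0,0,0,0],[0,0.01,-0.117,0,0,0,0],[0,0.01,-0.117,0,0,0,0]]}}

```text
time_s: 10.1
tcp_pos: [0.5274, 0.1269, 0.0658]
tcp_rot: [-1.371, 1.098, 1.373]
contact_force: [0.3, -1.2, 0.1]
finger_gap: 0.0001
```

Request:
{"api": "servo_tool", "payload": {"increments": [[0.002,-0.01,0,0,0,0,0],[0.005,-0.02,0,0,0,0,0],[0.007,-0.03,0,0,0,0,0],[0.008,-0.04,0,0,0,0,0],[0.008,-0.046,0,0,0,0.09,0],[0.008,-0.052,0,0,0,0.18,0]]}}

```text
time_s: 10.6
tcp_pos: [0.5363, 0.0752, 0.0682]
tcp_rot: [-1.504, 0.985, 1.501]
contact_force: [-0.2, 2.0, -0.6]
finger_gap: 0.0001
```

Run:
```python
from h import *
st=readout.state();print(st['contact_force'],st['tcp_pos'],st['finger_gap'])
t=camera('top')[:,:,::-1]; s=camera('scene')[:,:,::-1]
a=cv2.resize(t[80:250,190:310],None,fx=3.3,fy=3.3,interpolation=cv2.INTER_CUBIC);b=cv2.resize(s[120:300,190:320],None,fx=3,fy=3,interpolation=cv2.INTER_CUBIC)
h=np.zeros((600,800,3),np.uint8); h[:a.shape[0],:a.shape[1]]=a; h[:b.shape[0],400:400+b.shape[1]]=b; cv2.imwrite('pics/p6.png',h)
```

```text
[-0.1641792   1.96189863 -0.58954877] [0.53626337 0.07521443 0.06817844] 0.00014773102251308275
```

View pics/p6.png

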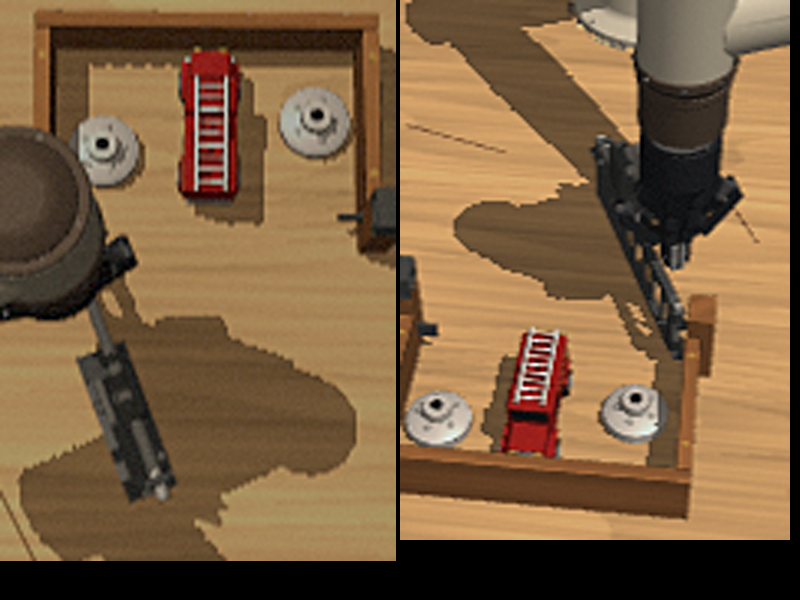

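The gate follows the fingers (free end now at top crop (160,490)) with about 2 N. Continuing the arc.

Request:
{"api": "servo_tool", "payload": {"increments": [[0.001,-0.006,0,0,0,0.085,0],[0.002,-0.011,0,0,0,0.17,0],[0.004,-0.017,0,0,0,0.255,0],[0.006,-0.022,0,0,0,0.34,0],[0.009,-0.027,0,0,0,0.425,0],[0.012,-0.032,0,0,0,0.51,0],[0.016,-0.0365,0,0,0,0.595,0],[0.02,-0.041,0,0,0,0.68,0],[0.024,-0.0445,0,0,0,0.765,0],[0.0285,-0.048,0,0,0,0.85,0]]}}

```text
time_s: 11.53
tcp_pos: [0.5631, 0.0273, 0.0675]
tcp_rot: [-2.05, 0.326, 2.053]
contact_force: [-2.5, 1.7, 1.4]
finger_gap: -0.0001
```

Request:
{"api": "servo_tool", "payload": {"increments": [[0.002,-0.0015,0,0,0,0.04,0],[0.005,-0.003,0,0,0,0.085,0],[0.01,-0.006,0,0,0,0.17,0],[0.012,-0.007,0,0,0,0.21,0]]}}

```text
time_s: 11.87
tcp_pos: [0.5759, 0.0205, 0.0675]
tcp_rot: [-2.167, 0.115, 2.167]
contact_force: [-0.2, 0.2, -0.9]
finger_gap: -0.0001
```

```bash
cat > look.py <<'E'
import sys
from h import *
from scipy.spatial.transform import Rotation as Ro
st=readout.state();M=Ro.from_rotvec(st['tcp_rot']).as_matrix();print(st['contact_force'].round(2),st['tcp_pos'].round(4),st['finger_gap'],'yaw',np.arctan2(M[1,2],M[0,2]).round(4),'t',st['time_s'],st['qpos'].round(2), M[:,0].round(3))
t=camera('top')[:,:,::-1]; s=camera('scene')[:,:,::-1]
cv2.imwrite('pics/raw_t_%s.png'%sys.argv[1],t);cv2.imwrite('pics/raw_s_%s.png'%sys.argv[1],s)
a=cv2.resize(t[80:200,190:320],None,fx=3,fy=3,interpolation=cv2.INTER_CUBIC);b=cv2.resize(s[150:300,170:303],None,fx=3,fy=3,interpolation=cv2.INTER_CUBIC)
h=np.zeros((480,800,3),np.uint8); h[:a.shape[0],:a.shape[1]]=a; h[:b.shape[0],400:400+b.shape[1]]=b; cv2.imwrite('pics/%s.png'%sys.argv[1],h)
E
python3 look.py p7
```

```text
[-0.22  0.18 -0.9 ] [0.5759 0.0205 0.0675] -0.00014030478042587296 yaw 3.036 t 11.8667 [ 0.32  0.47 -0.32 -0.   -0.78 -0.42] [-0.  0. -1.]
```

View pics/p7.png

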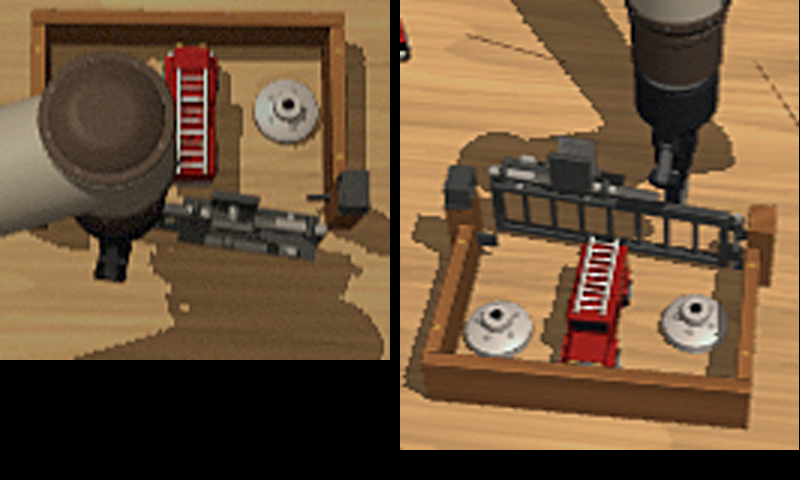

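Gate nearly shut (about 0.12 rad left), the fingers still on its outer face.

Request:
{"api": "servo_tool", "payload": {"increments": [[0.002,-0.001,0,0,0,0.03,0],[0.004,-0.0015,0,0,0,0.06,0],[0.006,-0.002,0,0,0,0.09,0],[0.007,-0.0025,0,0,0,0.12,0],[0.008,-0.0025,0,0,0,0.12,0]]}}

```text
time_s: 12.38
tcp_pos: [0.5831, 0.018, 0.0673]
tcp_rot: [2.214, 0.012, -2.217]
contact_force: [-1.9, -1.5, 0.5]
finger_gap: 0.0003
```

Request:
{"api": "servo_tool", "payload": {"increments": [[0.001,0,0,0,0,0,0],[0.002,0,0,0,0,0,0],[0.002,0,0,0,0,0,0]]}}

```text
time_s: 12.63
tcp_pos: [0.586, 0.0183, 0.0673]
tcp_rot: [2.215, 0.014, -2.215]
contact_force: [-0.9, -0.6, 0.2]
finger_gap: 0.0003
```

Request:
{"api": "servo_tool", "payload": {"increments": [[0.001,0,0,0,0,0,0],[0.002,0,0,0,0,0,0],[0.002,0,0,0,0,0,0],[0.002,0,0,0,0,0,0]]}}

```text
time_s: 12.97
tcp_pos: [0.5861, 0.0183, 0.0672]
tcp_rot: [2.21, 0.014, -2.219]
contact_force: [-6.5, 0.3, 4.2]
finger_gap: -0.0002
```

```bash
python3 look.py p8
```

```text
[-6.54  0.33  4.16] [0.5861 0.0183 0.0672] -0.00015365508244982907 yaw -3.1283 t 12.9667 [ 0.31  0.49 -0.29 -0.   -0.8  -0.29] [-0.004 -0.001 -1.   ]
```

View pics/p8.png

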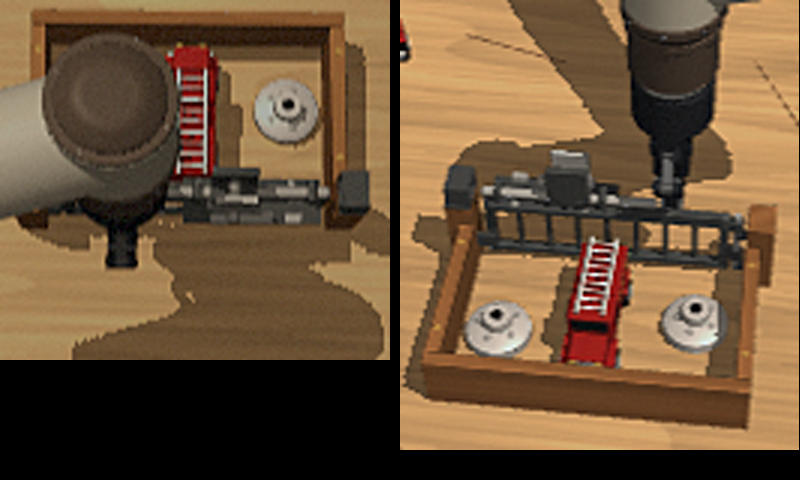

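Gate on its stop (−6.5 N reaction, no further motion). Backing off and lifting to view the handle.

Request:
{"api": "servo_tool", "payload": {"increments": [[-0.015,0,0,0,0,0,0],[-0.035,0,0.01,0,0,0,0],[-0.045,0,0.04,0,0,0,20],[-0.045,0,0.08,0,0,0,50],[-0.045,0.03,0.12,0,0,0,70],[-0.045,0.06,0.14,0,0,0,80],[-0.045,0.07,0.14,0,0,0,80],[-0.045,0.07,0.14,0,0,0,80]]}}

```text
time_s: 13.73
tcp_pos: [0.5448, 0.0916, 0.2099]
tcp_rot: [2.222, 0.023, -2.207]
contact_force: [-1.1, -1.5, -1.0]
finger_gap: 0.0685
```

```bash
python3 look.py p9
python3 - <<'E'
from h import *
t=cv2.imread('pics/raw_t_p9.png');s=cv2.imread('pics/raw_s_p9.png')
crop(t,230,120,325,165,8,'pics/t9.png'); crop(s,170,185,290,250,6.5,'pics/s9.png')
for nm,q in (('grip',[*bay(0,-.038),.138]),('end',[*bay(0,-.118),.082]),('hinge',[*Hg,.082])): print(nm,q,proj('top',q),proj('scene',q))
E
```

```text
[-1.12 -1.49 -0.97] [0.5448 0.0916 0.2099] 0.06847907060411917 yaw -3.1245 t 13.7333 [ 0.46  0.27 -0.21  0.   -1.08 -0.44] [ 0.007  0.003 -1.   ]
grip [np.float64(0.6045319826215036), np.float64(-0.07649627606082493), 0.138] [268.18624067 140.27858246] [225.59229709 203.66883515]
end [np.float64(0.6056519460351955), np.float64(-0.15648843618887742), 0.082] [296.63162896 145.35046663] [199.17739579 215.02741618]
hinge [np.float64(0.6022920557941198), np.float64(0.08348804419528005), 0.082] [206.40495467 144.72935374] [282.4576971  221.61007732]
```

View pics/t9.png

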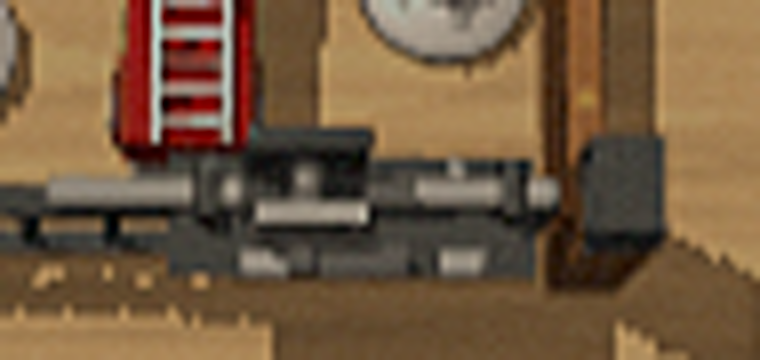

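View pics/s9.png

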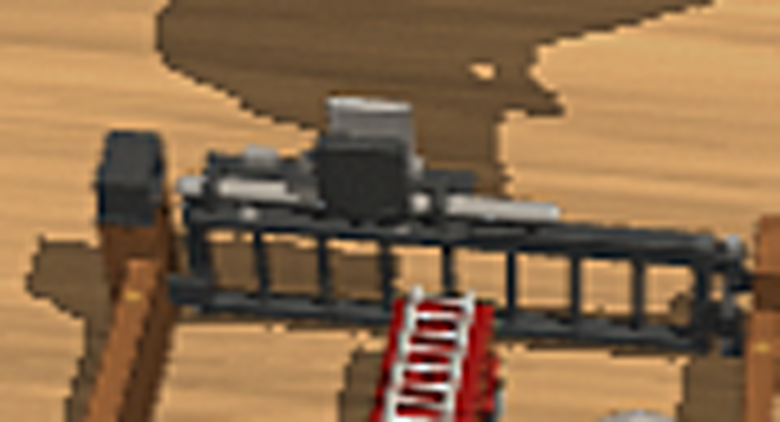

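Run:
```python
from h import *
T=lambda x,y:(230+x/8-.44,120+y/8-.44); S=lambda x,y:(170+x/6.5-.42,185+y/6.5-.42)
L=[('tab+y',(258,213),(412,104)),('tab-y',(368,213),(328,101)),('plate+y',(250,131),(409,142)),('plate-y',(372,133),(318,139)),('barend',(556,193),(184,185))]
for k,a,b in L:
    X,e=tri(S(*b),T(*a)); d=X[:2]-O; print(k,X.round(4),round(e,4),'bay',(np.cos(th)*d[0]+np.sin(th)*d[1]).round(4),(-np.sin(th)*d[0]+np.cos(th)*d[1]).round(4))
for q in((258,222),(368,222),(258,204),(368,204)): print(onz('top',T(*q),.138).round(4))
st=readout.state(); print(st['tcp_pos'],st['tcp_rot'])
```

```text
tab+y [ 0.5891 -0.0595  0.1367] 0.0023 bay -0.0151 -0.0208
tab-y [ 0.5903 -0.0952  0.1353] 0.0005 bay -0.0145 -0.0565
plate+y [ 0.6146 -0.0565  0.1401] 0.0023 bay 0.0104 -0.0182
plate-y [ 0.6154 -0.0954  0.1379] 0.0019 bay 0.0106 -0.057
barend [ 0.6077 -0.1601  0.0924] 0.0026 bay 0.002 -0.1216
[ 0.5861 -0.0606  0.138 ]
[ 0.5869 -0.0952  0.138 ]
[ 0.5919 -0.0606  0.138 ]
[ 0.5926 -0.0952  0.138 ]
[0.54278382 0.08900493 0.2068517 ] [ 2.21414297  0.01690623 -2.21418715]
```

Handle located: the plate face is at x≈0.6155 and the tab face at x≈0.586, spanning y −0.056 to −0.096 with tops at about z 0.138. This agrees with the text. Moving above it.

Request:
{"api": "servo_tool", "payload": {"increments": [[0.01,-0.02,0,0,0,0,80],[0.022,-0.055,0,0,0,0,80],[0.035,-0.09,0,0,0,0,80],[0.047,-0.125,0,0,0,0,80],[0.058,-0.155,0,0,0,0,80],[0.063,-0.166,-0.01,0,0,0,80],[0.063,-0.166,-0.02,0,0,0,80],[0.063,-0.166,-0.03,0,0,0,80],[0.063,-0.166,-0.03,0,0,0,80]]}}

```text
time_s: 14.58
tcp_pos: [0.6034, -0.0771, 0.1732]
tcp_rot: [2.207, 0.015, -2.223]
contact_force: [-0.6, 1.0, -0.9]
finger_gap: 0.0683
```

```bash
python3 look.py p10
```

```text
[-0.6   0.97 -0.93] [ 0.6034 -0.0771  0.1732] 0.06829056303174427 yaw -3.1282 t 14.5833 [ 0.14  0.41 -0.11 -0.   -1.06 -0.12] [-0.007  0.    -1.   ]
```

View pics/p10.png

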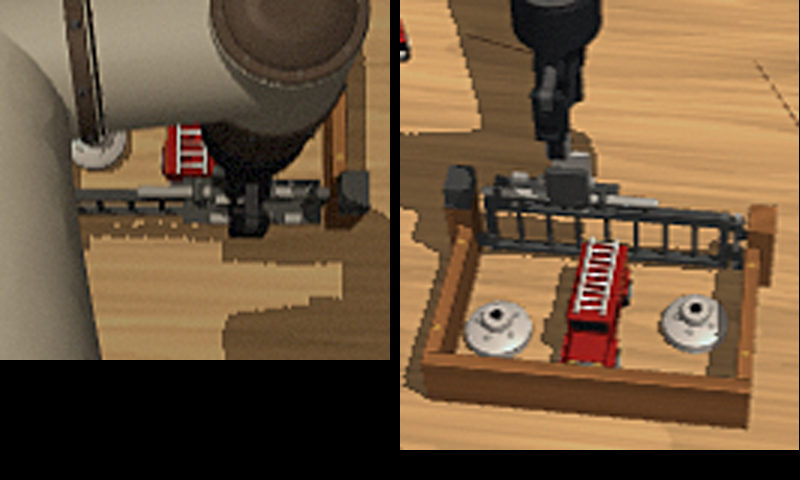

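Gripper is above the handle with jaws across the gate. Descending.

Request:
{"api": "servo_tool", "payload": {"increments": [[0,0,-0.02,0,0,0,80],[0,0,-0.04,0,0,0,80],[0,0,-0.055,0,0,0,80],[0,0,-0.065,0,0,0,80],[0,0,-0.071,0,0,0,80],[0,0,-0.071,0,0,0,80],[0,0,-0.071,0,0,0,80]]}}

```text
time_s: 15.27
tcp_pos: [0.6065, -0.0772, 0.107]
tcp_rot: [2.215, 0.016, -2.212]
contact_force: [-0.1, -0.2, 0.6]
finger_gap: 0.068
```

```bash
python3 look.py p11
```

```text
[-0.11 -0.17  0.6 ] [ 0.6065 -0.0772  0.107 ] 0.06799250085899064 yaw -3.1266 t 15.2667 [ 0.14  0.47 -0.19  0.   -0.91 -0.12] [ 0.001 -0.    -1.   ]
```

View pics/p11.png

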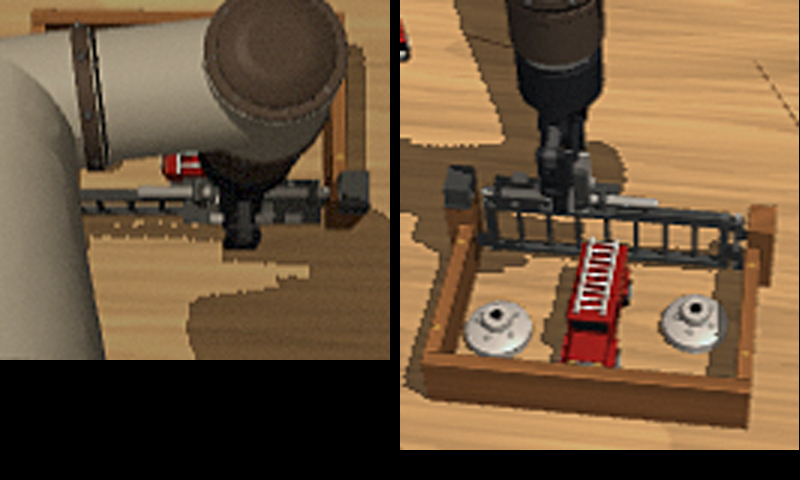

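Request:
{"api": "servo_tool", "payload": {"increments": [[0,0,0,0,0,0,60],[0,0,0,0,0,0,50],[0,0,0,0,0,0,40],[0,0,0,0,0,0,35],[0,0,0,0,0,0,30],[0,0,0,0,0,0,20],[0,0,0,0,0,0,15],[0,0,0,0,0,0,15],[0,0,0,0,0,0,15]], "newtons": 40}}

```text
time_s: 16.12
tcp_pos: [0.6063, -0.0778, 0.1071]
tcp_rot: [2.215, 0.015, -2.213]
contact_force: [-0.1, -0.0, 5.9]
finger_gap: 0.0215
```

Gap 21.5 mm means both plates are pinched with the tab in. Sliding slowly towards the keeper.

Request:
{"api": "servo_tool", "payload": {"increments": [[0,-0.001,0,0,0,0,15],[0,-0.002,0,0,0,0,15],[0,-0.003,0,0,0,0,15],[0,-0.004,0,0,0,0,15],[0,-0.005,0,0,0,0,15],[0,-0.006,0,0,0,0,15]]}}

```text
time_s: 16.62
tcp_pos: [0.6064, -0.0831, 0.1071]
tcp_rot: [2.215, 0.016, -2.213]
contact_force: [0.2, 2.4, 5.8]
finger_gap: 0.0213
```

Request:
{"api": "servo_tool", "payload": {"increments": [[0,-0.002,0,0,0,0,15],[0,-0.004,0,0,0,0,15],[0,-0.006,0,0,0,0,15],[0,-0.008,0,0,0,0,15],[0,-0.01,0,0,0,0,15],[0,-0.012,0,0,0,0,15],[0,-0.014,0,0,0,0,15]]}}

```text
time_s: 17.2
tcp_pos: [0.6066, -0.0971, 0.1071]
tcp_rot: [2.216, 0.016, -2.213]
contact_force: [0.7, 3.0, 5.6]
finger_gap: 0.0214
```

```bash
python3 look.py p12; python3 -c "
from h import *
crop(cv2.imread('pics/raw_s_p12.png'),170,150,290,240,6.5,'pics/s12.png')"
```

```text
[0.69 2.98 5.56] [ 0.6066 -0.0971  0.1071] 0.021389109229198636 yaw -3.1271 t 17.2 [ 0.1   0.48 -0.18 -0.   -0.91 -0.09] [ 0.001  0.    -1.   ]
```

View pics/s12.png

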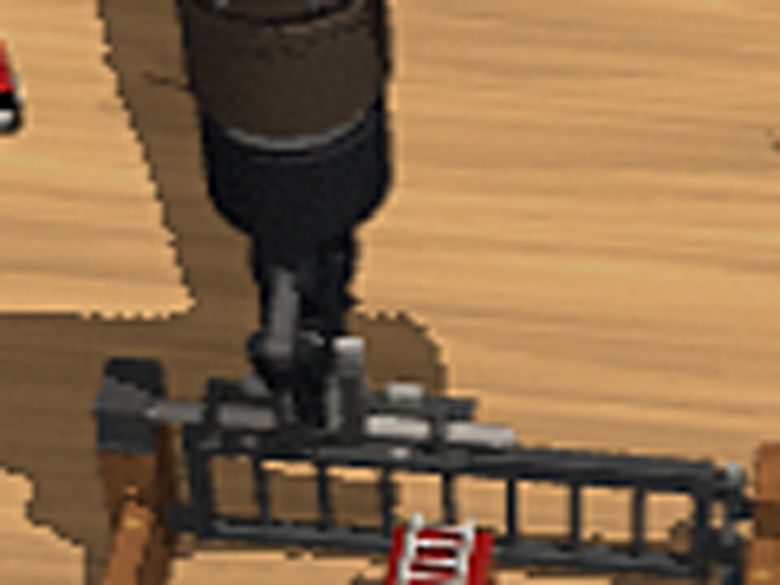

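The bolt is sliding: its tail went from (558,212) to (512,437) in this crop and the bar tip is entering the keeper, about 20 mm so far. Continuing to the stop.

Request:
{"api": "servo_tool", "payload": {"increments": [[0,-0.002,0,0,0,0,15],[0,-0.004,0,0,0,0,15],[0,-0.006,0,0,0,0,15],[0,-0.008,0,0,0,0,15],[0,-0.01,0,0,0,0,15],[0,-0.012,0,0,0,0,15],[0,-0.014,0,0,0,0,15],[0,-0.016,0,0,0,0,15],[0,-0.018,0,0,0,0,15]]}}

```text
time_s: 18.05
tcp_pos: [0.6068, -0.1151, 0.1071]
tcp_rot: [2.216, 0.016, -2.212]
contact_force: [0.3, 2.2, 4.8]
finger_gap: 0.0218
```

Request:
{"api": "servo_tool", "payload": {"increments": [[0,-0.001,0,0,0,0,15],[0,-0.002,0,0,0,0,15],[0,-0.003,0,0,0,0,15],[0,-0.004,0,0,0,0,15],[0,-0.004,0,0,0,0,15]]}}

```text
time_s: 18.47
tcp_pos: [0.6068, -0.118, 0.1071]
tcp_rot: [2.217, 0.018, -2.213]
contact_force: [-0.5, 5.4, 6.0]
finger_gap: 0.0219
```

Request:
{"api": "servo_tool", "payload": {"increments": [[0,-0.001,0,0,0,0,15],[0,-0.0015,0,0,0,0,15],[0,-0.0015,0,0,0,0,15]]}}

```text
time_s: 18.72
tcp_pos: [0.6069, -0.1181, 0.1071]
tcp_rot: [2.218, 0.02, -2.213]
contact_force: [0.4, 11.1, 6.6]
finger_gap: 0.0215
```

Request:
{"api": "servo_tool", "payload": {"increments": [[0,0,0,0,0,0,30],[0,0,0,0,0,0,40],[0,0,0,0,0,0,50],[0,0,0,0,0,0,60],[0,0,0,0,0,0,75],[0,0,0,0,0,0,80],[0,0,0,0,0,0,80]]}}

```text
time_s: 19.3
tcp_pos: [0.6061, -0.1213, 0.1062]
tcp_rot: [2.215, 0.015, -2.214]
contact_force: [-0.0, 0.8, 0.7]
finger_gap: 0.0686
```

Stop reached (11 N, no motion), released. Lifting away and checking.

Request:
{"api": "servo_tool", "payload": {"increments": [[0,0,0.015,0,0,0,80],[0,0,0.04,0,0,0,80],[0,0,0.07,0,0,0,80],[0,0,0.1,0,0,0,80],[-0.03,0.03,0.12,0,0,0,80],[-0.06,0.07,0.13,0,0,0,80],[-0.09,0.11,0.13,0,0,0,80],[-0.12,0.15,0.13,0,0,0,80],[-0.14,0.19,0.13,0,0,0,80],[-0.14,0.22,0.13,0,0,0,80]]}}

```text
time_s: 20.13
tcp_pos: [0.469, 0.0805, 0.2368]
tcp_rot: [2.216, 0.015, -2.215]
contact_force: [2.3, -0.0, 0.4]
finger_gap: 0.0684
```

```bash
python3 look.py p13
python3 - <<'E'
from h import *
t=cv2.imread('pics/raw_t_p13.png');s=cv2.imread('pics/raw_s_p13.png')
crop(t,200,75,325,165,6,'pics/t13.png'); crop(s,170,185,290,250,6.5,'pics/s13.png')
s0=cv2.imread('pics/scene0.png');t0=cv2.imread('pics/top0.png')
cv2.imwrite('pics/full13.png',np.hstack([s,t])[:, :, :][::1,::1] if 0 else cv2.resize(np.hstack([s,t]),(800,300)))
E
```

```text
[ 2.28 -0.02  0.4 ] [0.469  0.0805 0.2368] 0.06843245522886195 yaw -3.1291 t 20.1333 [ 0.51  0.12 -0.33 -0.   -1.11 -0.5 ] [ 0.001  0.001 -1.   ]
```

View pics/t13.png

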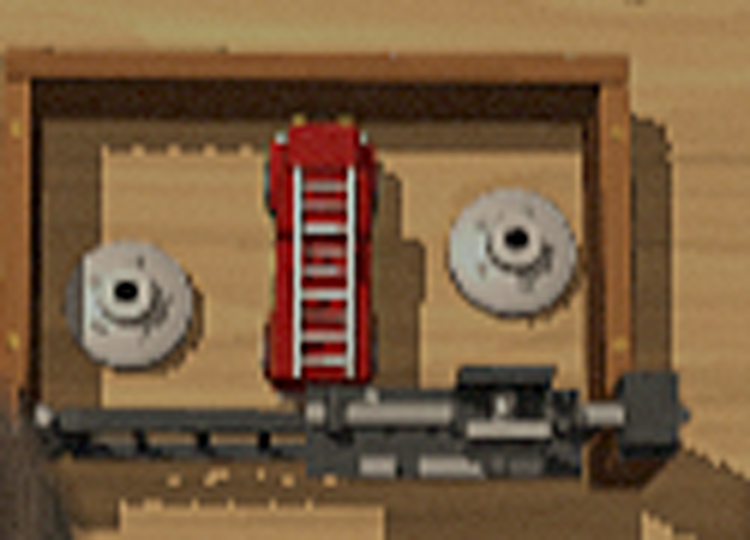

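View pics/s13.png

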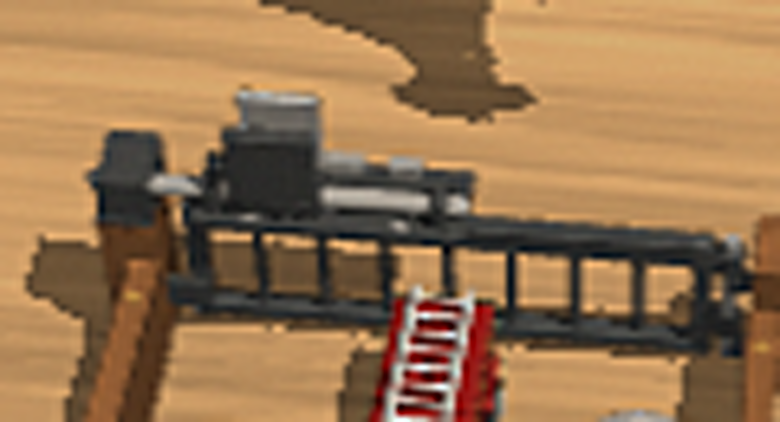

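View pics/full13.png

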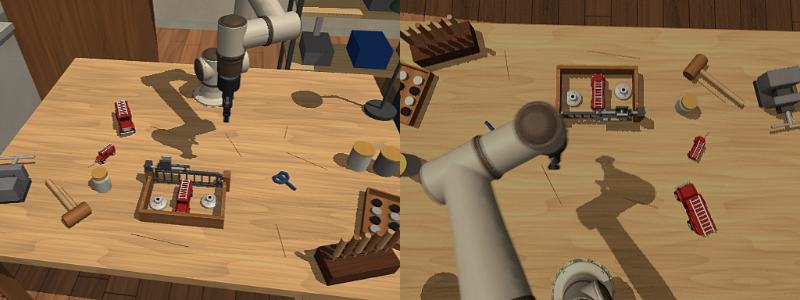

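Run:
```python
from h import *
T9=lambda x,y:(230+x/8-.44,120+y/8-.44);T=lambda x,y:(200+x/6-.42,75+y/6-.42)
a=onz('top',T9(311,132),.138); b=onz('top',T(506,368),.138); print('bolt travel',b-a)
print('tab-plate x gap before',(onz('top',T9(312,132),.138)-onz('top',T9(312,213),.138))[0],'after',(onz('top',T(506,368),.138)-onz('top',T(508,429),.138))[0])
print('gate line after: hinge/rail dark', )
s0=cv2.imread('pics/scene0.png').astype(int);s1=cv2.imread('pics/raw_s_p13.png').astype(int)
t0=cv2.imread('pics/top0.png').astype(int);t1=cv2.imread('pics/raw_t_p13.png').astype(int)
for n,A,B,boxes in(('scene',s0,s1,dict(hub_m=(190,246,217,270),hub_p=(255,244,282,270),jar=(112,208,150,250),key=(343,214,385,248))),('top',t0,t1,dict(hub_p=(208,112,236,140),hub_m=(272,102,302,132),jar=(345,115,388,152),))):
    for k,(x0,y0,x1,y1) in boxes.items():
        g=lambda I: cv2.cvtColor(I[y0:y1,x0:x1].astype(np.uint8),cv2.COLOR_BGR2GRAY).astype(np.float32)
        sh,r=cv2.phaseCorrelate(g(A),g(B)); print(n,k,np.round(sh,2),round(r,2))
print(readout.state()['contact_force'])
# truck
X=[onz('top',T(*q),.07) for q in((297,168),(350,168),(297,378),(350,376))]; 
for x in X:
    d=x[:2]-O; print('ladder bay',(np.cos(th)*d[0]+np.sin(th)*d[1]).round(4),(-np.sin(th)*d[0]+np.cos(th)*d[1]).round(4))
```

```text
bolt travel [ 0.00122735 -0.03914411  0.        ]
tab-plate x gap before 0.026053591592219205 after 0.02617643621677901
gate line after: hinge/rail dark
scene hub_m [ 0.45 -0.03] 1.0
scene hub_p [0.49 0.51] 1.0
scene jar [-0.01  0.49] 0.99
scene key [ 0.5  -0.02] 1.0
top hub_p [-0.02 -0.05] 1.0
top hub_m [-0.03 -0.08] 1.01
top jar [ 0.51 -0.06] 1.01
[0.76550718 0.14511447 0.08499389]
ladder bay 0.1208 0.0088
ladder bay 0.1211 -0.0154
ladder bay 0.0232 0.0086
ladder bay 0.0243 -0.0152
```

Request:
{"api": "servo_tool", "payload": {"increments": [[0,0,0,0,0,0,80],[0,0,0,0,0,0,80],[0,0,0,0,0,0,80]]}}

```text
time_s: 20.48
tcp_pos: [0.4717, 0.0793, 0.2361]
tcp_rot: [2.215, 0.013, -2.215]
contact_force: [-0.3, 0.2, 0.4]
finger_gap: 0.0683
```

```bash
python3 -c "
from bench import job
print(job.close_job())"
```

```text
the job is handed in; nothing more can be done
None
```

The job is done and handed in at about 20.5 s. The middle-sized truck stands nose in between the two hubs, the gate is shut and the bolt is home in the keeper; handing in gave no verdict.

What the last checks showed:
- **Truck:** it stands on its wheels with its middle about 88 mm inside the bay and about 3 mm off the middle line. I lowered it until it touched the bench before letting go.
- **Gate:** I pushed its outer face until it sat on its stop, with a 6.5 N reaction and no further movement.
- **Bolt:** it moved about 40 mm by the arm and about 39 mm by camera, a difference within the measuring error. It met its stop at 11 N, and the bar shows on the far side of the keeper.
- **Lock tab:** it sprang back out; its distance from the grip plate is 26 mm, the same as before I pressed it.
- **Bystanders:** the hubs, jar and key show no visible movement. The key was compared in the scene view only, because the arm hid it from above. A few comparisons gave half-pixel offsets, at most about 2 mm, which I put down to the method.
- **Robot:** at the end it was clear of everything, with about zero contact force.

No check failed.

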